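# Wedge a test sieve tight on the shaker

### The arm

A 7-joint arm with a two-finger parallel gripper is mounted at the origin on the work surface. World frame = base frame: x ahead of the robot, y to its left, z up, the work surface at z = 0. Lengths are in m, angles in rad, forces in N, time in s.
With the tool pointing down it reaches from about 0.425 to 0.925 m from the base axis. Payload 6.8 kg.
Tool frame: the origin (TCP) lies between the finger pads; the fingertips stand 14 mm ahead of it and the grasp point (between the pads) lies 5 mm behind it; z points along the fingers, y is the line along which they close (so a half turn about z gives the same grasp; the last joint's range is limited). The gripper opens to 85 mm and grips with 20 to 120 N. Pads are 22 mm wide; open, the fingers measure 114 mm over their backs; the gripper's body (76 mm by 85 mm) begins 54 mm behind the grasp point. The pads swing forward as they close: fully open they stand 13 mm farther back than shut.
Start: joints at [1.055, 0.477, 0.022, 1.555, -0.011, 1.109, -0.083], TCP at [0.268, -0.62, 0.245] pointing down, gripper open.
Joint ranges: [-2.96, 2.96], [-0.34, 2.1], [-1.41, 1.46], [0.24, 2.44], [-1.37, 4.51], [0.17, 1.92], [-2.96, 2.96]. Speed limits (rad/s): [2.39, 2.39, 3.14, 3.14, 3.14, 3.14, 3.14].

### API

Orientations are given as a rotation vector (axis times angle).
In Python, from bench import r, eyes, ticket gives the robot as it stands. The module is installed in compiled form; this text tells all that it offers.
- The arm moves only by the tool arm_command, never from a script. Its argument "plan" is text: rows parted by semicolons, each of 4 numbers parted by spaces: the shift along the tool's x, y, z in m, then the turn about the tool's z in degrees. In form: tx ty tz yaw; .... A call has 1 to 20 rows; each row shifts and turns the commanded pose from where the row before left it, along the tool's axes as they then stand; what a row does not reach is not made up. A row lasts 1/8 s, in which the tool goes at most 62.5 mm and 10.7 degrees, less where a joint would pass 70% of its speed; a pose out of reach is approached as far as the arm can. A call is refused whole if a number of a shift passes 0.0625 or a number of a turn 10.7, either way. A call with a gripper value outside its range is refused whole. "hand" is the closure, from -1 (fully open) to 1 (shut), set as the call begins (left out, the last holds). The fingers move at their own pace and stop on an object; "grip_force" is the grip in N (left out, the last holds). Time passes only in rows, so rows that do not move let the fingers close. It gives the time, the measured TCP pose, the force, the opening and the grip force at its end, in the units of the state.
- r.get_obs(): the state, without advancing time (a new reading comes with each control period).
- eyes.grab_frame(name): name is "scene" or "top" or "wrist"; returns (picture, depth): 420x560x3 uint8, red, green, blue; 420x560 float32, m along the optical axis (not along the pixel's ray), 0 where there is no reading.
- eyes.calibration(name): a dict with "fov_y" (degrees; the focal length in pixels is half the picture's height over the tangent of half this angle, whatever the lens; pixels are square), "cx", "cy" (the principal point, pixels), "origin" and "attitude" of the camera in the world; the wrist camera has in their place "tool_from_camera" (4x4, takes a point from camera to tool coordinates, whose origin is the TCP and whose axes are the flange's). Camera axes: x right, y up, looking along -z (the intrinsics and any distortion apply to the point x, -y, -z); pixel columns grow to the right and rows downward; lengths in m; the calibration is good to about 2 mm. A picture is of the moment at which its call begins: read the wrist's pose just before it. calibration takes no time and is no camera call.
- ticket.hand_in(): hands the job in; it is judged then, once.
The state is a dict: "clock": time; "joints": joint angles; "qvel": joint speeds; "tau": joint torques, N m; "tcp_pos": TCP position; "orientation": TCP orientation; "contact_force": force on the tool from outside, world axes, zero at the start; "moment": the same for the moment, N m; "grip_width": finger opening in m; "gripper_force": force on a finger pad.
Only numpy, scipy, OpenCV 4.12 (cv2) and the standard library are available. Lean on these libraries where they do the work, as an engineer would, in place of code of your own. Each camera call takes 0.05 s, during which the arm holds its last target. There are 200 camera calls.

### The job

The round sieve sits loose on the shaker. Take the wooden mallet and knock the metal wedge further into its slot with separate light, square taps on the middle of its thick end, drawing the mallet clear between taps, until it goes no further and clamps the sieve tight. Do not batter it, do not touch the wedge with the gripper and leave the other things alone; then lay the mallet back down flat on its rubber mat.

Things in the scene. Friction and masses are not known exactly. Their poses are not given: they have to be found in the camera images.
- mallet: Wooden mallet lying level, about 240 g. Head: box 44 wide (x), 84 long (y), 44 high; the striking faces are its ends at y = +42 and -42. Handle: bar 22 wide (y), 24 high, from the head to x = -137, its axis 22 above the underside; then an end block 30 wide, 44 high, to x = -155. Origin: centre of the head's underside; x points from handle to head. Balance point about x = -31.
- mat: Flat rubber mat on the bench, 210 (x) by 140 (y) by 6 thick, fixed. Origin: centre of its underside. The mallet starts on it and goes back on it, head and handle any way round. The mat lies left or right of the shaker, an aluminium tray on the other side.
- shaker: Sieve shaker: fixed low black base with a steel deck, 300 (x) by 320 (y), deck top 80 above the bench. Origin: centre of its underside; the front edge (x = -150) faces the robot. A dark rail 30 high stands on the deck from x = -150 to -20, y = +108 to +130. The wedge slot lies between its inner face (y = +108) and the shoe; the wedge goes in along +x.
- wedge: Aluminium wedge, 165 long, 30 high, 200 g, lying on the deck in the slot, thick end (29.6 wide) towards the robot, jutting 48 to 60 over the deck's front edge at the start; tapers 1 in 8 to 9 wide at the tip. Origin: middle of the thick end's lower edge; x points to the tip (the way to drive it), z up; the straight side (y = +15) lies along the rail.
- wedge_butt (a point): Centre of the wedge's thick end face, the point to strike, 15 above the deck; axes as the wedge. The wedge slides easily at first (under 4 N), then, after some 8 to 55 mm that cannot be told from the poses, becomes tight within a few mm. Taps that peak at 15 to 25 N when it is tight seat it; no blow above 60 N. A mallet pressed on against a tight wedge turns askew in the grip.
- shoe: Steel clamp shoe, about 112 long, 30 high, that slides on the deck between wedge and sieve and presses on the sieve, towards the shaker's -y. Its origin is where the shaker's is, and moves with the shoe.
- sieve: Round aluminium test sieve, 200 across, 55 high, 600 g, standing loose on the deck between the shoe and two rubber-faced stops. Origin: centre of its underside.
- mallet_head (a point): Centre of the mallet's head; axes as the mallet.
- cup: Aluminium sample cup, 72 across, 75 high, loose on the bench near the shaker's front; leave it alone. Origin: centre of its underside.
- jar: Capped amber jar, 70 across, 85 high, right of the shaker; leave it alone. Origin: centre of its underside.
- scraper: Flat scraper 220 long, 20 high, lying left of the shaker; leave it alone.
- brush: Flat hand brush 200 long, 16 high, lying on the bench in front of the shaker; leave it alone.
- weight: Brass weight, 26 across, 36 high, on the deck's front right corner; leave it alone. Origin: centre of its underside.
- block: Small wooden block 50 by 35 by 30 lying in the aluminium tray; leave it alone.
There are look-alikes about, which are no part of the job. Of the things like the wedge, leave any that is green; of the rest the larger one is meant. Of the things shaped like the mallet, the wooden one is meant.

How it is judged:
By the outcome, as a careful person would: the job done as asked, in the order asked, and still so for the second after the job is handed in, with the robot touching nothing.
It also fails if it takes over 67 s, if anything falls off the work surface, if the arm or the gripper's body presses on something with over 40 N, if the wrist force passes 120 N, or if a joint passes its speed limit or range.

## Working session

There is one attempt and no reset: what is moved stays moved. The work goes in short steps, Python scripts to look and compute and a tool call to move; the robot and the scene stay as the last step left them, time stands still between calls to the robot, and variables do not carry over. Pictures are saved under pics/ and viewed, at most 10 in all, crops included, and the job is handed in when it is done.

Besides the shell and the picture viewer there is one more tool, called after "Call:" in YAML: its name, and indented under it one key for each argument. arm_command: Moves the arm, as the interface text tells. Its arguments: {"type":"object","properties":{"plan":{"type":"string"},"hand":{"type":"number"},"grip_force":{"type":"number"}},"required":["plan"]}

```bash
mkdir -p pics; cat > h.py <<'E'
import numpy as np,cv2
from bench import r,eyes,ticket
from scipy.spatial.transform import Rotation as R
def cam(name,o=None):
    c=eyes.calibration(name)
    return c
def grab(name,fn):
    o=r.get_obs(); p,d=eyes.grab_frame(name)
    np.savez(fn+'.npz',p=p,d=d,pos=o['tcp_pos'],ori=o['orientation'])
    cv2.imwrite('pics/'+fn+'.png',p[:,:,::-1]); return p,d
E
python3 - <<'E'
from h import *
print(r.get_obs())
for n in('scene','top','wrist'):
    print(n,eyes.calibration(n))
for n in('scene','top'): grab(n,n+'0')
E
```

```text
{'clock': 0.0, 'joints': array([ 1.05488868,  0.47782943,  0.02234407,  1.55646386, -0.01146415,
        1.10933115, -0.08307376]), 'qvel': array([ 1.30602354e-03, -6.65079918e-05,  1.14239416e-03, -3.00018174e-04,
       -1.77264033e-04,  8.08652559e-04, -7.04237566e-04]), 'tau': array([-8.81969172e-04, -5.96465063e+01,  1.60777062e+00, -2.81202793e+01,
        1.25588482e-02,  9.24082560e-03,  3.53737016e-05]), 'tcp_pos': array([ 0.26744679, -0.61911982,  0.24430091]), 'orientation': array([-3.07470833e+00, -6.35876487e-01,  8.74643620e-04]), 'contact_force': array([ 0.54921095,  0.43091974, -0.16423152]), 'moment': array([ 0.00668041,  0.02392294, -0.01296191]), 'gripper_force': 0.0, 'grip_width': 0.08537135934560419}
scene {'fov_y': 50.994631005553224, 'cx': 278.57292881043105, 'cy': 212.20990752617845, 'origin': array([ 1.20845203, -0.39861376,  0.85159603]), 'attitude': array([0.72637258, 0.43916916, 0.97125909])}
top {'fov_y': 52.823608893812754, 'cx': 283.90141241671665, 'cy': 207.76916196008256, 'origin': array([ 0.29132794, -0.02910405,  1.41350375]), 'attitude': array([ 0.1482256 , -0.13915425, -1.56360616])}
wrist {'fov_y': 62.40568106824238, 'cx': 273.28123263228537, 'cy': 213.22464391655228, 'tool_from_camera': array([[-4.51859376e-04,  9.51653278e-01,  3.07173949e-01,
         7.90822854e-02],
       [ 9.99999707e-01,  2.39965133e-04,  7.27586564e-04,
        -1.37820726e-03],
       [ 6.18699101e-04,  3.07174188e-01, -9.51653107e-01,
        -1.28046780e-01],
       [ 0.00000000e+00,  0.00000000e+00,  0.00000000e+00,
         1.00000000e+00]])}
```

```bash
python3 - <<'E'
import cv2
p=cv2.imread('pics/top0.png'); cv2.imwrite('pics/top0b.png',cv2.resize(p,(800,600),interpolation=cv2.INTER_CUBIC))
E
```

```text
(no output)
```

View pics/top0b.png

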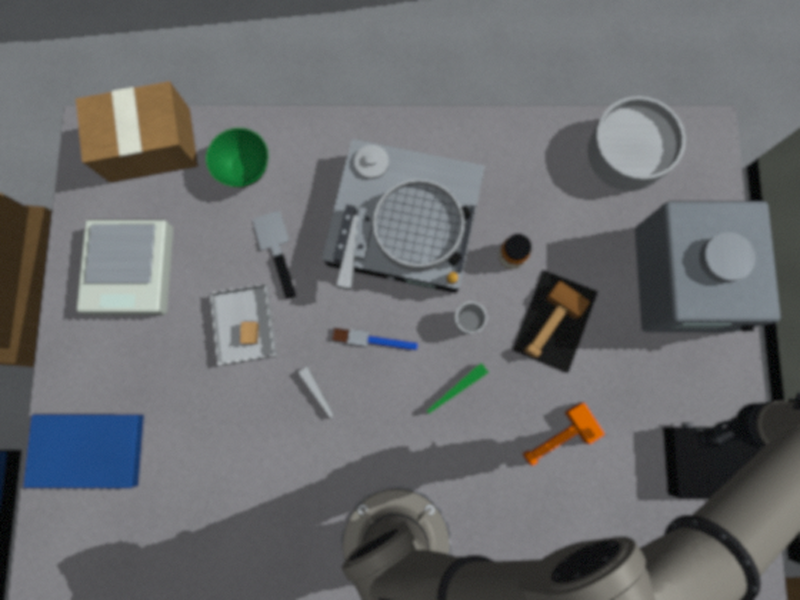

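View pics/scene0.png

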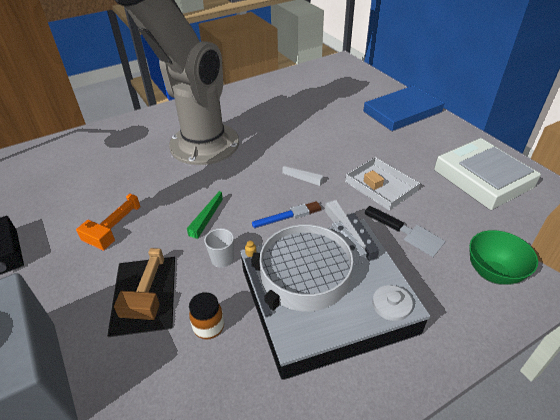

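Top view (800×600 px): the shaker is at (405,220). The clamping wedge lies in the slot at about (350,250), with its butt at (345,285). The wooden mallet is on the black mat, head (567,300), handle to (535,350).

Look-alikes:
- **Wedges:** the green one at (455,388) is excluded. The small pale loose one at (315,393) is smaller than the one in the slot, so the slot wedge is meant.
- **Mallets:** the orange one at (570,435) isn't wooden, so the one on the mat is meant.

Next I'll confirm these in a crop and measure.

```bash
cat >> h.py <<'E'
def cloud(name,fn):
    z=np.load(fn+'.npz'); d=z['d']; c=eyes.calibration(name)
    f=210/np.tan(np.radians(c['fov_y'])/2)
    v,u=np.mgrid[0:420,0:560]
    P=np.stack([(u-c['cx'])/f*d,-(v-c['cy'])/f*d,-d],-1)
    if name=='wrist':
        T=c['tool_from_camera']; P=P@T[:3,:3].T+T[:3,3]
        P=P@R.from_rotvec(z['ori']).as_matrix().T+z['pos']
    else: P=P@R.from_rotvec(c['attitude']).as_matrix().T+c['origin']
    P[d==0]=np.nan
    return P,z['p']
def ortho(P,p,x0,x1,y0,y1,s,fn):
    # rows: x down from x1; cols: y from y1 (left) to y0; s px per m
    H=int((x1-x0)*s);W=int((y1-y0)*s); im=np.zeros((H,W,3),np.uint8); zb=np.full((H,W),-1.)
    Q=P.reshape(-1,3);C=p.reshape(-1,3)
    ok=np.isfinite(Q[:,0]);Q=Q[ok];C=C[ok]
    o=np.argsort(Q[:,2]);Q=Q[o];C=C[o]
    i=((x1-Q[:,0])*s).astype(int);j=((y1-Q[:,1])*s).astype(int)
    k=(i>=0)&(i<H)&(j>=0)&(j<W)
    for a,b,c in zip(i[k],j[k],C[k]): im[a:a+3,b:b+3]=c
    cv2.imwrite('pics/'+fn,im[:,:,::-1])
E
python3 - <<'E'
from h import *
P,p=cloud('top','top0')
for n,u,v in [('butt',242,197),('wedge mid',246,175),('tip',251,152),('rail',240,158),('deck',255,125),('deckR',318,190),('head',397,209),('handle',382,232),('end',374,246),('mat',385,205),('bench',300,300),('cup',328,222),('sieve',292,158),('jar',361,174),('mat corner',381,189),('mc',417,205),('mc',398,259),('mc',360,243),('weight',317,194)]:
    print(n,P[v,u].round(4))
c=p[130:270,225:425]; cv2.imwrite('pics/crop0.png',cv2.resize(c[:,:,::-1],(800,560),interpolation=cv2.INTER_CUBIC))
# mallet mask: top heights on wood colour
hsv=cv2.cvtColor(p,cv2.COLOR_RGB2HSV)
m=np.zeros((420,560),bool); m[190:262,360:418]=1
for lo,hi in((.024,.036),(.036,.06)):
    k=m&(P[...,2]>lo)&(P[...,2]<hi); Q=P[k]; print(lo,k.sum(),Q.mean(0).round(4),cv2.minAreaRect(Q[:,:2].astype(np.float32)*1000))
E
```

```text
butt [0.567  0.111  0.1094]
wedge mid [0.6384 0.0997 0.1103]
tip [0.7147 0.0851 0.1104]
rail [0.695  0.1202 0.1089]
deck [0.8184 0.0761 0.0795]
deckR [ 0.5966 -0.131   0.0806]
head [ 0.5399 -0.3904  0.0524]
handle [ 0.4651 -0.3401  0.0451]
end [ 0.4189 -0.3112  0.0514]
mat [ 0.5537 -0.3524  0.0496]
bench [ 0.2466 -0.0741 -0.0019]
cup [ 0.5034 -0.1689  0.0069]
sieve [ 0.6954 -0.0467  0.1083]
jar [ 0.648  -0.2698  0.0888]
mat corner [ 0.6169 -0.3507  0.0089]
mc [ 0.562  -0.4705  0.0074]
mc [ 0.3805 -0.399   0.0035]
mc [ 0.433  -0.2743  0.0065]
weight [ 0.5766 -0.1253  0.1117]
0.024 80 [ 0.4931 -0.3544  0.0319] ((494.0785827636719, -339.61627197265625), (85.66046905517578, 157.77342224121094), 42.3355598449707)
0.036 613 [ 0.5099 -0.3702  0.0468] ((488.7355651855469, -354.597900390625), (83.277587890625, 178.0030517578125), 53.82598114013672)
```

View pics/crop0.png

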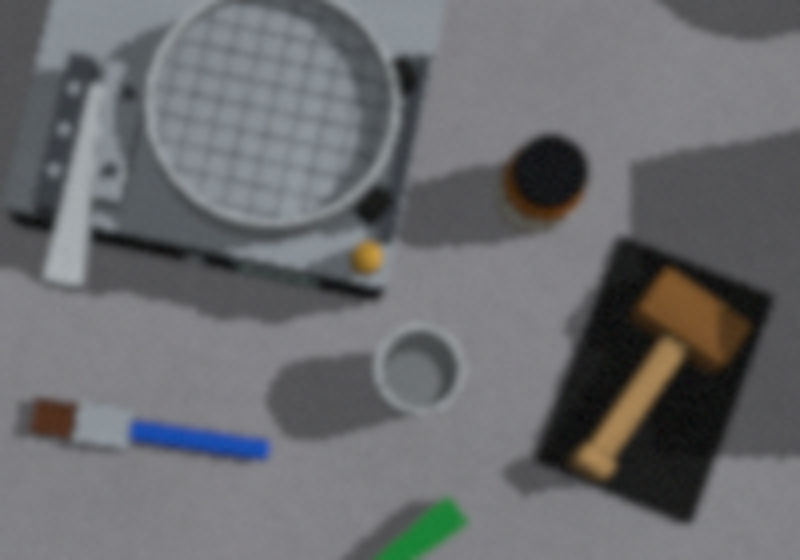

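The crop confirms it: aluminium wedge in the slot, butt edge at crop (46..82,285); wooden mallet on the mat, head centre (693,318), end block (595,463). Moving above the mallet for a close look.

Call:
arm_command:
  plan: "0.045 -0.0195 0 0; 0.055 -0.0235 0.008 0; 0.055 -0.0235 0.008 0; 0.055 -0.0235 0.008 0; 0.055 -0.0235 0.008 0; 0.054 -0.0235 0.008 0; 0 0 0 9.4; 0 0 0 9.4; 0 0 0 9.4; 0 0 0 9.4; 0 0 0 9.4; 0 0 0 9.4; 0 0 0 0; 0 0 0 0"
  hand: -0.2

```text
clock: 1.85
tcp_pos: [0.5061, -0.3672, 0.2051]
orientation: [-3.013, 0.888, 0.001]
contact_force: [0.2, -0.8, -0.9]
grip_width: 0.0513
gripper_force: 0.0
```

```bash
python3 - <<'E'
from h import *
p,d=grab('wrist','w1'); o=r.get_obs()
print(o['clock'],o['tcp_pos'],o['orientation'],o['joints'].round(3),o['grip_width'])
cv2.imwrite('pics/w1b.png',cv2.resize(p[:,:,::-1],(800,600)))
P,p=cloud('wrist','w1')
for h in((.036,.043),(.045,.056),(.003,.010)):
    k=(P[...,2]>h[0])&(P[...,2]<h[1]); print(h,k.sum(),np.nanmedian(P[k],0))
E
```

```text
1.9 [ 0.5061503  -0.36729421  0.20515661] [-3.01297989e+00  8.89240003e-01  4.08896471e-04] [ 0.426  0.435  0.136  1.727 -0.069  0.984 -1.557] 0.05122957307933732
(0.036, 0.043) 4664 [ 0.49886794 -0.34168164  0.0393742 ]
(0.045, 0.056) 9177 [ 0.54063131 -0.3850557   0.04952797]
(0.003, 0.01) 22280 [ 0.50064597 -0.37537798  0.00555906]
```

View pics/w1b.png

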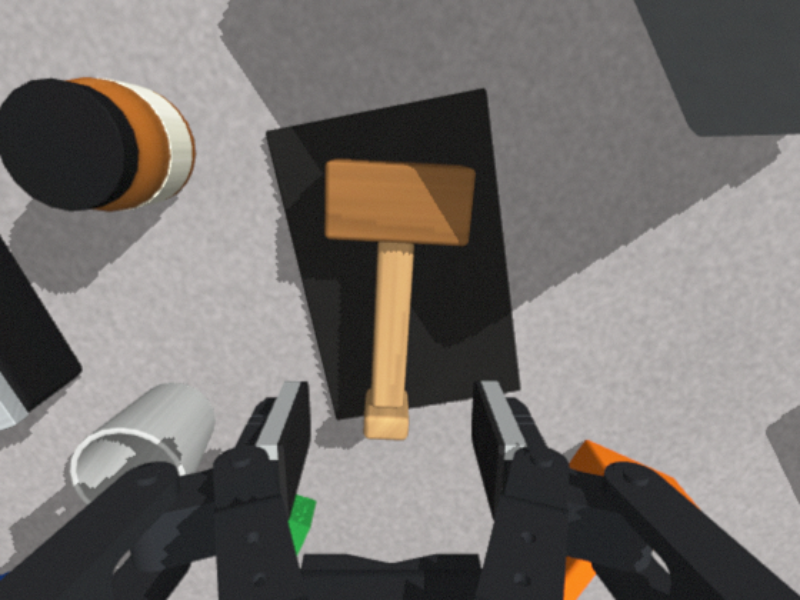

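The wrist view shows the wooden mallet clearly: head (400,200), handle (393,320), end block (387,415); the jar, cup and orange mallet are clear of the grasp. Now I'll fit its pose.

```bash
cat >> h.py <<'E'
def Rz(a): a=np.radians(a);return np.array([[np.cos(a),-np.sin(a)],[np.sin(a),np.cos(a)]])
def tool():
    o=r.get_obs(); M=R.from_rotvec(o['orientation']).as_matrix(); return o['tcp_pos'],M,np.degrees(np.arctan2(M[1,0],M[0,0]))
def go(x,y,z,yawx=None):
    p,M,a=tool(); print('shift in tool axes',(M.T@(np.array([x,y,z])-p)).round(4),'toolx yaw',a.round(2),'turn',None if yawx is None else -((yawx-a+180)%360-180))
E
python3 - <<'E'
from h import *
P,p=cloud('wrist','w1')
v,u=np.mgrid[0:420,0:560]
def sel(u0,u1,v0,v1,h0,h1):
    k=(u>u0)&(u<u1)&(v>v0)&(v<v1)&(P[...,2]>h0)&(P[...,2]<h1); return P[k]
H=sel(220,340,105,180,.046,.056); print('head',len(H),H[:,2].mean(),cv2.minAreaRect((H[:,:2]*1000).astype(np.float32)))
h=sel(255,295,174,265,.035,.043);print('handle',len(h),h[:,2].mean(),cv2.minAreaRect((h[:,:2]*1000).astype(np.float32)))
e=sel(250,290,270,312,.046,.056);print('end',len(e),e[:,2].mean(),cv2.minAreaRect((e[:,:2]*1000).astype(np.float32)))
l=cv2.fitLine((h[:,:2]*1000).astype(np.float32),cv2.DIST_HUBER,0,.01,.01).ravel();print('line',l,np.degrees(np.arctan2(l[1],l[0])))
mt=sel(180,370,60,300,.002,.011); k=mt; print('mat',cv2.minAreaRect((k[:,:2]*1000).astype(np.float32)))
for q in((187,91),(340,62),(363,272),(237,292)): print(P[q[1],q[0]].round(4))
E
```

```text
head 5581 0.04938697542436871 ((542.2657470703125, -394.75128173828125), (83.57767486572266, 44.04174041748047), 54.123600006103516)
handle 2170 0.039177078060115555 ((485.0750427246094, -353.1527099609375), (21.96253776550293, 86.6009521484375), 54.175540924072266)
end 502 0.04894919185732368 ((424.618896484375, -309.48504638671875), (28.512496948242188, 17.740829467773438), 55.93073654174805)
line [   0.80672294   -0.59092987  486.79062    -354.35077   ] -36.223022
mat ((496.6236267089844, -373.9367980957031), (162.26463317871094, 215.5764923095703), 65.00384521484375)
[ 6.218e-01 -3.475e-01  5.000e-04]
[ 5.677e-01 -4.758e-01  3.000e-04]
[ 0.3776 -0.3948  0.0058]
[ 0.4296 -0.27    0.0055]
```

Call:
arm_command:
  plan: "0.0034 0.0012 0.02 0; 0 0 0.04 3; 0 0 0.04 0; 0 0 0.03 0; 0 0 0.02 0; 0 0 0.014 0; 0 0 0.01 0; 0 0 0.005 0; 0 0 0 0; 0 0 0 0"

```text
clock: 3.15
tcp_pos: [0.5088, -0.3705, 0.027]
orientation: [2.987, -0.972, 0.002]
contact_force: [-0.2, 0.0, -0.2]
grip_width: 0.051
gripper_force: 0.0
```

Call:
arm_command:
  plan: "0 0 0 0; 0 0 0 0; 0 0 0 0; 0 0 0 0; 0 0 0 0; 0 0 0 0"
  hand: 1
  grip_force: 110

```text
clock: 3.9
tcp_pos: [0.5087, -0.3705, 0.0271]
orientation: [2.987, -0.972, 0.001]
contact_force: [-1.1, 1.0, 6.4]
grip_width: 0.0205
gripper_force: 107.9
```

```bash
python3 - <<'E'
from h import *
o=r.get_obs();print(o); print(tool()[2])
E
```

```text
{'clock': 3.9, 'joints': array([ 0.44968258,  0.67077193,  0.11037168,  1.81775275, -0.11219229,
        0.6581916 , -1.57474846]), 'qvel': array([ 3.35271352e-04,  3.75264466e-04,  8.85179212e-04, -3.36905780e-04,
        2.08612860e-03,  4.18432974e-04,  5.15972082e-05]), 'tau': array([-4.91748482e-02, -5.81644928e+01,  3.53437923e+00, -1.84776396e+01,
       -4.79911410e-03, -4.75583542e-01,  1.28806033e-02]), 'tcp_pos': array([ 0.50872201, -0.37050772,  0.02707168]), 'orientation': array([ 2.98729847e+00, -9.71860852e-01,  1.37456393e-03]), 'contact_force': array([-1.0834903 ,  0.98614808,  6.39469924]), 'moment': array([0.2094348 , 0.304226  , 0.01575003]), 'gripper_force': 107.94315576553345, 'grip_width': 0.020528105321473193}
-36.04263046874601
```

Call:
arm_command:
  plan: "0 0 -0.01 0; 0 0 -0.03 0; 0 0 -0.05 0; 0 0 -0.06 0; 0 0 -0.05 0; -0.02 -0.0226 0 0; -0.0339 -0.0385 0 0; -0.0339 -0.0385 0 0; -0.0339 -0.0385 0 0; -0.0339 -0.0385 0 0; -0.0339 -0.0385 0 0; -0.0339 -0.0385 0 0; -0.0339 -0.0385 0 0; -0.0339 -0.0385 0 0; -0.0135 -0.016 0 0; 0 0 0 0"

```text
clock: 5.9
tcp_pos: [0.4654, 0.0909, 0.2264]
orientation: [-2.989, 0.966, 0.0]
contact_force: [0.0, 0.3, -2.6]
grip_width: 0.0202
gripper_force: 107.8
```

Call:
arm_command:
  plan: "0 0 0 -7; 0 0 0 -10; 0 0 0 -10; 0 0 0 -10; 0 0 0 -10; 0 0 0 -10; 0 0 0 -10; 0 0 0 -10; 0 0 0 -10; 0 0 0 -10; 0 0 0 -10; 0 0 0 -6; 0 0 0 0; 0 0 0 0"

```text
clock: 7.65
tcp_pos: [0.4659, 0.0883, 0.2263]
orientation: [2.462, 1.951, -0.001]
contact_force: [-0.4, 0.1, -2.1]
grip_width: 0.0202
gripper_force: 107.7
```

```bash
python3 - <<'E'
from h import *
p,d=grab('wrist','w2'); o=r.get_obs()
print(o['clock'],o['tcp_pos'],o['contact_force'],o['joints'].round(3),o['grip_width'],tool()[2])
cv2.imwrite('pics/w2b.png',cv2.resize(p[:,:,::-1],(800,600)))
E
```

```text
7.7 [0.46593922 0.08863703 0.22631025] [-0.62327455 -0.59398484 -2.96901803] [-0.021  0.189 -0.334  2.023  0.077  0.942 -0.625] 0.02023228585958812 76.81823992548436
```

View pics/w2b.png

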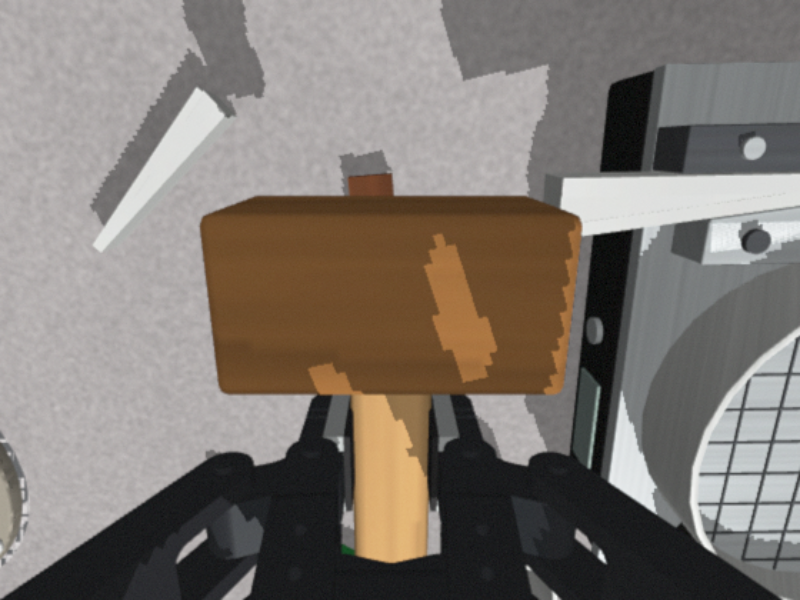

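The wrist view shows the mallet head (390,300) squared to the wedge; the wedge's top runs from (563,178)/(582,235) to the right, with the dark rail at (740,145) and the shoe at (750,240). Now I'll fit the wedge and the mallet in the same frame.

```bash
cat > fit.py <<'E'
from h import *
def fit(fn,u0=380,v1=175):
    P,p=cloud('wrist',fn); v,u=np.mgrid[0:420,0:560]; z=P[...,2]
    hsv=cv2.cvtColor(p,cv2.COLOR_RGB2HSV)
    pos=np.load(fn+'.npz')['pos']; M=R.from_rotvec(np.load(fn+'.npz')['ori']).as_matrix()
    # mallet head top: wood colour, ~17..22 mm above TCP
    k=(hsv[...,1]>90)&(abs(z-(pos[2]+.023))<.008)&(v<280)
    n,lab,st,_=cv2.connectedComponentsWithStats(k.astype(np.uint8)); k=lab==1+np.argmax(st[1:,4])
    H=P[k]; rc=cv2.minAreaRect((H[:,:2]*1000).astype(np.float32)); print('head',k.sum(),H[:,2].mean()-pos[2],rc)
    b=(np.array(rc[0])/1000-pos[:2]); print('head centre in tool',M[:2,0]@b,M[:2,1]@b)
    A=np.c_[H[:,:2]-H[:,:2].mean(0),np.ones(len(H))]; g=np.linalg.lstsq(A,H[:,2],rcond=None)[0];print('head top slope',g[:2])
    k=(hsv[...,1]<40)&(hsv[...,2]>170)&(z>.104)&(z<.116)&(u>u0)&(v<v1)
    n,lab,st,_=cv2.connectedComponentsWithStats(k.astype(np.uint8)); k=lab==1+np.argmax(st[1:,4])
    W=P[k]; print('wedge',k.sum(),W[:,2].mean(),st[1+np.argmax(st[1:,4])])
    t=M[:2,1]; t=np.array([t[0],t[1]]); nrm=np.array([-t[1],t[0]])
    s=W[:,:2]@t; q=W[:,:2]@nrm
    e=[];f=[]
    for a in np.arange(s.min()+.008,s.max()-.008,.004):
        m=(s>=a)&(s<a+.004)
        if m.sum()>5: e.append((a+.002,np.percentile(q[m],98),np.percentile(q[m],2)))
    e=np.array(e); 
    l1=np.polyfit(e[:,0],e[:,1],1); l2=np.polyfit(e[:,0],e[:,2],1)
    print('straight side slope deg rel tool y',np.degrees(np.arctan(l1[0])),'taper side',np.degrees(np.arctan(l2[0])),'res',np.std(e[:,1]-np.polyval(l1,e[:,0])),'width at start',np.polyval(l1,s.min())-np.polyval(l2,s.min()))
    yaw=np.degrees(np.arctan2(t[1],t[0])+np.arctan(l1[0])); print('wedge yaw',yaw)
    w=np.array([np.cos(np.radians(yaw)),np.sin(np.radians(yaw))]);n2=np.array([-w[1],w[0]])
    sm=np.percentile(W[:,:2]@w,.3); q15=np.polyval(l1,s.min()); pe=t*s.min()+nrm*q15
    c=w*sm+n2*(pe@n2-.0148); print('butt top centre',c,'gap face-butt', (c-np.array(rc[0])/1000)@w-.042,'lateral(head-butt)', (np.array(rc[0])/1000-c)@n2)
    return c,yaw
if __name__=='__main__':
    import sys; fit(sys.argv[1])
E
python3 fit.py w2
```

```text
head 32638 0.022162263827808754 ((475.41729736328125, 131.75234985351562), (44.05630111694336, 82.9849853515625), 76.73639678955078)
head centre in tool 0.04444141500456621 -0.0006743578070538604
head top slope [-0.00442089 -0.01713381]
wedge 5132 0.10910709900889098 [ 392  122  168   43 5132]
straight side slope deg rel tool y 1.035680145017619 taper side 7.041293941696319 res 0.00017162651775215793 width at start 0.02738542914055242
wedge yaw -12.193996609516878
butt top centre [0.55808764 0.1178758 ] gap face-butt 0.0417361765288831 lateral(head-butt) -0.0038983546301436995
```

```bash
python3 - <<'E'
from h import *
P,p=cloud('wrist','w2'); z=P[...,2]
pts=[]
for v in list(range(50,84))+list(range(180,330)):
    k=np.where((abs(z[v]-.08)<.004)&(np.arange(560)>395))[0]
    if len(k)>20: pts.append(P[v,k[0],:2])
pts=np.array(pts)*1000; 
l=cv2.fitLine(pts.astype(np.float32),cv2.DIST_HUBER,0,.01,.01).ravel(); a=np.degrees(np.arctan2(l[1],l[0]))
n=np.array([-l[1],l[0]]); print('wrist edge',len(pts),l,a,np.std((pts-l[2:])@n))
P,p=cloud('top','top0'); z=P[...,2]; m=(abs(z-.08)<.006)
pts=[]
for u in range(228,320):
    k=np.where(m[100:215,u])[0]
    if len(k)>5: pts.append((u,k[-1]+100,*P[k[-1]+100,u]))
pts=np.array(pts); pts=pts[(pts[:,0]<233)|(pts[:,0]>252)]
l=cv2.fitLine((pts[:,2:4]*1000).astype(np.float32),cv2.DIST_HUBER,0,.01,.01).ravel();print('top edge',len(pts),l,np.degrees(np.arctan2(l[1],l[0])))
E
```

```text
wrist edge 184 [2.1067108e-01 9.7755700e-01 5.9793042e+02 3.6049774e+01] 77.83831 0.28223693138442457
top edge 72 [ 2.1153824e-01  9.7736973e-01  5.8775409e+02 -1.2163506e+01] 77.78748
```

Call:
arm_command:
  plan: "0.0044 0 0.01 -1; 0 0 0.03 0; 0 0 0.04 0; 0 0 0.03 0; 0 0 0.015 0; 0 0 0.0073 0; 0 0 0 0; 0 0 0 0"

```text
clock: 8.7
tcp_pos: [0.4677, 0.0938, 0.0949]
orientation: [2.441, 1.976, 0.003]
contact_force: [-0.1, 0.5, -2.1]
grip_width: 0.0202
gripper_force: 107.8
```

```bash
python3 - <<'E'
from fit import *
p,d=grab('wrist','w3'); o=r.get_obs()
print(o['clock'],o['tcp_pos'],o['contact_force'],o['grip_width'],tool()[2])
cv2.imwrite('pics/w3b.png',cv2.resize(p[:,:,::-1],(800,600)))
fit('w3')
E
```

```text
8.75 [0.46765347 0.09374542 0.09488655] [ 0.36786659  0.42296468 -2.80052749] 0.02007233801703349 77.95671255471905
head 32606 0.02222297745028222 ((476.21099853515625, 137.49354553222656), (43.84685134887695, 82.91947937011719), 77.90194702148438)
head centre in tool 0.04450558954130769 -0.0007869085964152931
head top slope [-0.00180329 -0.01611035]
wedge 35 0.10952391644094837 [525 174  35   1  35]Traceback (most recent call last):
  File "<stdin>", line 5, in <module>
  File "fit.py", line 22, in fit
    l1=np.polyfit(e[:,0],e[:,1],1); l2=np.polyfit(e[:,0],e[:,2],1)
                  ~^^^^^
IndexError: too many indices for array: array is 1-dimensional, but 2 were indexed
```

View pics/w3b.png

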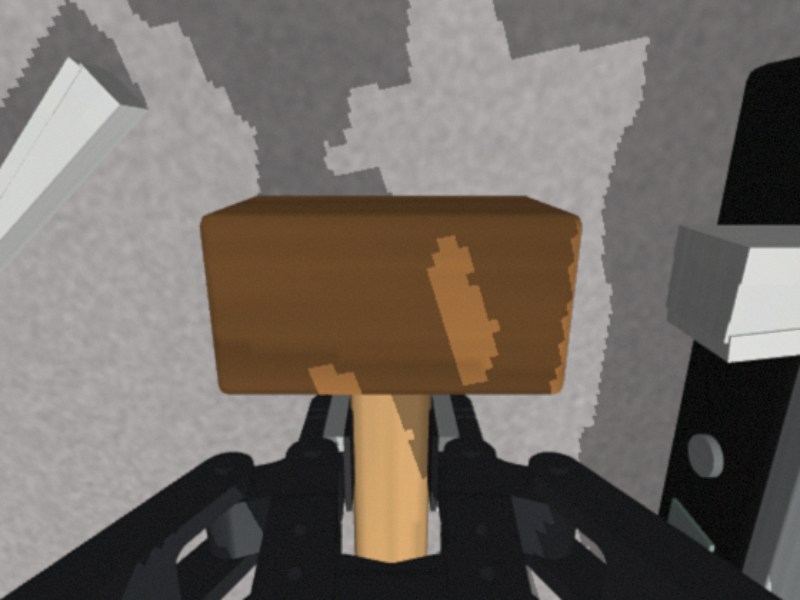

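The mallet is level with the wedge. The butt's top edge runs from (748,247) to (733,338), and the head's face edge is at (581,217)–(562,392). I'll intersect those rays with z = 0.11.

```bash
cat > butt.py <<'E'
from h import *
def ray(fn,u,v,h):
    z=np.load(fn+'.npz'); c=eyes.calibration('wrist'); f=210/np.tan(np.radians(c['fov_y'])/2); T=c['tool_from_camera']
    M=R.from_rotvec(z['ori']).as_matrix(); d=M@(T[:3,:3]@np.array([(u-c['cx'])/f,-(v-c['cy'])/f,-1])); o=M@T[:3,3]+z['pos']
    return (o+d*(h-o[2])/d[2])[:2]
w=np.array([np.cos(np.radians(-12.2)),np.sin(np.radians(-12.2))]); n=np.array([-w[1],w[0]])
E
python3 - <<'E'
from butt import *
A=ray('w3',748*.7,247*.7,.1095);B=ray('w3',733*.7,338*.7,.1095); print(A,B,np.linalg.norm(A-B),np.degrees(np.arctan2(*(A-B)[::-1])))
c=(A+B)/2; h=np.array([.4762,.1375]); print('gap',(c-h)@w-.042,'lat head-butt',(h-c)@n, 'jut',(np.array([.59793,.03605])-c)@w)
P,p=cloud('wrist','w3')
for v,u in((195,518),(220,514),(200,490),(190,530)): print(P[v,u].round(4))
E
```

```text
[0.56030954 0.1328348 ] [0.55685948 0.11035107] 0.022746894909091805 81.27616677825664
gap 0.0418854855276588 lat head-butt -0.0018620710842087386 jut 0.05653425188418678
[0.5592 0.1251 0.1085]
[0.5582 0.1158 0.1079]
[0.5578 0.1196 0.0947]
[0.5623 0.1265 0.1098]
```

```bash
python3 - <<'E'
from butt import *
A=ray('w3',748*.7,247*.7,.1095);B=ray('w3',728*.7,362*.7,.1095); print(A,B,np.linalg.norm(A-B),np.degrees(np.arctan2(*(A-B)[::-1])))
c=(A+B)/2; h=np.array([.4762,.1375]); print('gap',(c-h)@w-.042,'lat head-butt',(h-c)@n, 'jut',(np.array([.59793,.03605])-c)@w)
E
```

```text
[0.56030954 0.1328348 ] [0.55562298 0.10401602] 0.02919736218957748 80.76330512773892
gap 0.04195057431958022 lat head-butt 0.0013645678391817446 jut 0.056469163092265365
```

Call:
arm_command:
  plan: "-0.001 0.007 0.001 0; 0 0.012 0 0; 0 0.01 0 0; 0 0.004 0 0; 0 0 0 0"

```text
clock: 9.38
tcp_pos: [0.4992, 0.0856, 0.0929]
orientation: [-2.442, -1.976, 0.0]
contact_force: [0.3, 0.3, -2.6]
grip_width: 0.0202
gripper_force: 107.8
```

Call:
arm_command:
  plan: "0 0.005 0 0; 0 0.01 0 0"

```text
clock: 9.62
tcp_pos: [0.5135, 0.0826, 0.0929]
orientation: [-2.441, -1.977, 0.001]
contact_force: [-0.2, 0.5, -2.6]
grip_width: 0.0202
gripper_force: 108.1
```

Call:
arm_command:
  plan: "0 -0.009 0 0; 0 -0.006 0 0; 0 0 0 0"

```text
clock: 10.0
tcp_pos: [0.4979, 0.0859, 0.093]
orientation: [-2.441, -1.977, 0.001]
contact_force: [-0.6, -0.2, -1.8]
grip_width: 0.02
gripper_force: 108.1
```

```bash
python3 - <<'E'
from fit import *
p,d=grab('wrist','w4'); o=r.get_obs()
print(o['clock'],o['tcp_pos'],o['contact_force'],o['grip_width'],tool()[2])
P,p=cloud('wrist','w4')
hsv=cv2.cvtColor(p,cv2.COLOR_RGB2HSV)
from butt import w,n
z=P[...,2]
for v in(185,200,215,230,245):
    k=np.where((abs(z[v]-.109)<.004)&(np.arange(560)>408))[0]; print(v,k[:1], P[v,k[0],:3].round(4) if len(k) else None, (P[v,k[0],:2]@w).round(4) if len(k) else None)
cv2.imwrite('pics/w4b.png',cv2.resize(p[:,:,::-1],(800,600)))
E
```

```text
10.05 [0.49847284 0.08587184 0.09304891] [ 0.91374742 -0.12914213 -1.40169985] 0.02034718982952747 78.00011853609536
185 [452] [0.5669 0.126  0.1077] 0.5275
200 [447] [0.566  0.1202 0.1054] 0.5278
215 [446] [0.5653 0.1147 0.1055] 0.5283
230 [443] [0.5637 0.1096 0.1061] 0.5278
245 [445] [0.5642 0.1034 0.1056] 0.5296
```

View pics/w4b.png

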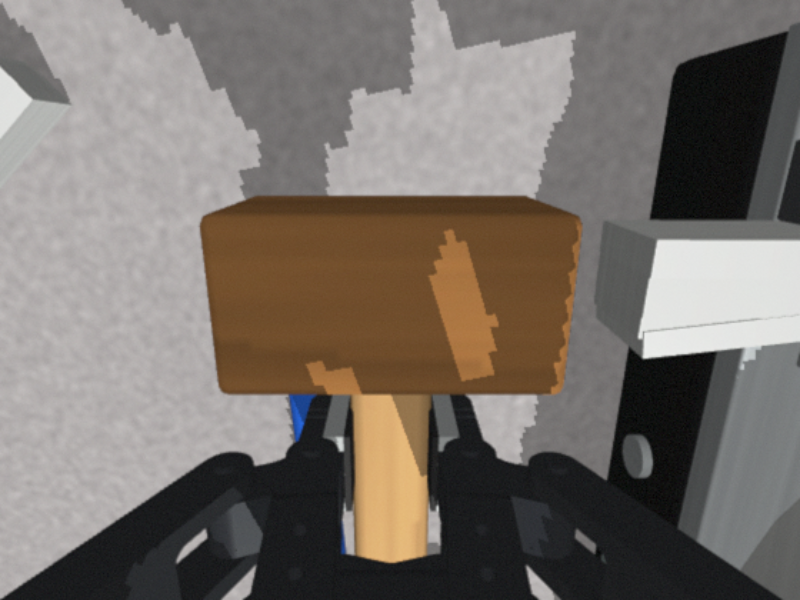

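The wedge moved about 7 mm, with its butt edge now at (659,238)–(645,357), square to the head face. It is still loose, so I'll keep tapping.

Call:
arm_command:
  plan: "0 0.008 -0.001 0; 0 0.012 0 0"

```text
clock: 10.3
tcp_pos: [0.5193, 0.0814, 0.0942]
orientation: [2.442, 1.976, 0.0]
contact_force: [-1.5, 0.3, -2.8]
grip_width: 0.0203
gripper_force: 108.5
```

Call:
arm_command:
  plan: "0 -0.009 0 0; 0 -0.006 0 0; 0 0 0 0"

```text
clock: 10.68
tcp_pos: [0.5028, 0.0849, 0.0939]
orientation: [-2.441, -1.977, 0.001]
contact_force: [0.1, -0.3, -2.7]
grip_width: 0.02
gripper_force: 108.5
```

Call:
arm_command:
  plan: "0 0.008 0 0; 0 0.012 0 0"

```text
clock: 10.92
tcp_pos: [0.5241, 0.0804, 0.0941]
orientation: [2.442, 1.977, 0.0]
contact_force: [-0.3, 1.0, -2.3]
grip_width: 0.0202
gripper_force: 108.8
```

Call:
arm_command:
  plan: "0 -0.009 0 0; 0 -0.006 0 0; 0 0 0 0"

```text
clock: 11.3
tcp_pos: [0.5077, 0.0838, 0.0939]
orientation: [-2.441, -1.977, 0.001]
contact_force: [-0.1, -0.4, -2.2]
grip_width: 0.0203
gripper_force: 108.8
```

```bash
cat > chk.py <<'E'
from fit import *
from butt import w,n
import sys
fn=sys.argv[1]
p,d=grab('wrist',fn); o=r.get_obs()
print(o['clock'],o['tcp_pos'],o['contact_force'],'yaw',tool()[2])
P,p=cloud('wrist',fn); z=P[...,2]; hsv=cv2.cvtColor(p,cv2.COLOR_RGB2HSV)
k=(hsv[...,1]>90)&(abs(z-(o['tcp_pos'][2]+.023))<.008)&(np.arange(420)[:,None]<280)
m,lab,st,_=cv2.connectedComponentsWithStats(k.astype(np.uint8)); H=P[lab==1+np.argmax(st[1:,4])]
rc=cv2.minAreaRect((H[:,:2]*1000).astype(np.float32)); h=np.array(rc[0])/1000
Q=[]
for v in range(175,240):
    k=np.where((abs(z[v]-.108)<.0035)&(np.arange(560)>412)&(hsv[v,:,1]<40))[0]
    if len(k): Q.append(P[v,k[0],:2]@w)
s=np.median(Q)
# lateral extent just inside the butt
G=P[(abs(z-.109)<.004)&(hsv[...,1]<40)&(P[...,:2]@w>s+.002)&(P[...,:2]@w<s+.006)]
G=G[abs(G[:,:2]@n-h@n)<.022]
q=G[:,:2]@n; print('head',rc[2],'butt w',s.round(4),'gap',(s-h@w-.042).round(4),'butt lat',np.percentile(q,[1,99]).round(4),'mid',q.min()/2+q.max()/2-h@n,'jut',(np.array([.59793,.03605])@w-s).round(4))
E
python3 chk.py w5
```

```text
11.35 [0.50829034 0.0837589  0.0940306 ] [-0.15327793 -0.65585502 -2.42485739] yaw 77.99971490346019
head 78.02951049804688 butt w 0.5385 gap 0.0186 butt lat [0.2201 0.2493] mid 0.0007364626437278976 jut 0.0383
```

Call:
arm_command:
  plan: "0 0.009 0 0; 0 0.013 0 0"

```text
clock: 11.6
tcp_pos: [0.531, 0.0789, 0.0941]
orientation: [2.442, 1.977, -0.0]
contact_force: [-0.8, 0.2, -2.7]
grip_width: 0.0201
gripper_force: 109.0
```

Call:
arm_command:
  plan: "0 -0.009 0 0; 0 -0.006 0 0; 0 0 0 0"

```text
clock: 11.98
tcp_pos: [0.5146, 0.0824, 0.0939]
orientation: [-2.441, -1.977, 0.001]
contact_force: [-0.2, -0.3, -2.4]
grip_width: 0.0203
gripper_force: 109.0
```

Call:
arm_command:
  plan: "0 0.009 0 0; 0 0.012 0 0"

```text
clock: 12.22
tcp_pos: [0.5369, 0.0776, 0.0941]
orientation: [2.442, 1.976, 0.0]
contact_force: [-1.0, -0.2, -1.4]
grip_width: 0.0201
gripper_force: 109.2
```

Call:
arm_command:
  plan: "0 -0.009 0 0; 0 -0.006 0 0; 0 0 0 0"

```text
clock: 12.6
tcp_pos: [0.5205, 0.0811, 0.0939]
orientation: [-2.441, -1.977, 0.001]
contact_force: [-0.2, 1.1, -2.3]
grip_width: 0.0202
gripper_force: 109.1
```

```bash
python3 chk.py w6
```

```text
12.65 [0.52101539 0.0810554  0.0940381 ] [-0.01829143 -0.30525882 -2.12461549] yaw 77.99610547545434
head 77.95292663574219 butt w 0.5515 gap 0.0186 butt lat [0.2202 0.2493] mid 0.0007898134567776993 jut 0.0254
```

Call:
arm_command:
  plan: "0 0.009 0 0; 0 0.012 0 0"

```text
clock: 12.9
tcp_pos: [0.5423, 0.0763, 0.094]
orientation: [-2.442, -1.976, 0.002]
contact_force: [-21.8, -2.2, 6.2]
grip_width: 0.0201
gripper_force: 110.3
```

Call:
arm_command:
  plan: "0 -0.009 0 0; 0 -0.006 0 0; 0 0 0 0"

```text
clock: 13.28
tcp_pos: [0.5269, 0.0798, 0.0941]
orientation: [2.442, 1.977, 0.0]
contact_force: [0.1, -0.3, -3.0]
grip_width: 0.0202
gripper_force: 109.5
```

```bash
python3 chk.py w7
```

```text
13.325 [0.52735466 0.07976957 0.09419537] [ 0.6317012   0.05131108 -2.52618615] yaw 77.98177732686237
head 77.9719467163086 butt w 0.5546 gap 0.0152 butt lat [0.2202 0.2494] mid 0.0007609465573397423 jut 0.0222
```

Call:
arm_command:
  plan: "0 0.009 0 0; 0 0.012 0 0"

```text
clock: 13.58
tcp_pos: [0.5428, 0.0757, 0.0928]
orientation: [-2.434, -1.976, 0.016]
contact_force: [-31.7, 5.6, 9.3]
grip_width: 0.02
gripper_force: 111.7
```

Call:
arm_command:
  plan: "0 -0.009 0 0; 0 -0.006 0 0; 0 0 0 0"

```text
clock: 13.95
tcp_pos: [0.5336, 0.0783, 0.0943]
orientation: [2.442, 1.976, 0.001]
contact_force: [0.6, -0.6, -2.2]
grip_width: 0.0205
gripper_force: 109.8
```

```bash
python3 chk.py w8
```

```text
14.0 [0.53384024 0.07827347 0.09431182] [-0.18427134 -0.24359041 -3.15017867] yaw 77.94957272834439
head 77.7558822631836 butt w 0.5549 gap 0.0086 butt lat [0.2203 0.2494] mid 0.0007652607916197041 jut 0.0219
```

The wedge is now tight: 22 N, then 32 N, with only 0.3 mm of gain. I'll finish with two lighter taps to confirm it is seated.

Call:
arm_command:
  plan: "0 -0.005 0 0; 0 0 0 0; 0 0.007 0 0; 0 0.009 0 0"

```text
clock: 14.5
tcp_pos: [0.5426, 0.076, 0.0936]
orientation: [-2.44, -1.976, 0.006]
contact_force: [-20.7, 6.0, 6.1]
grip_width: 0.0201
gripper_force: 111.2
```

Call:
arm_command:
  plan: "0 -0.009 0 0; 0 -0.007 0 0; 0 0 0 0"

```text
clock: 14.88
tcp_pos: [0.5281, 0.0795, 0.0942]
orientation: [2.442, 1.977, 0.0]
contact_force: [0.2, 0.1, -2.3]
grip_width: 0.0204
gripper_force: 109.9
```

```bash
python3 chk.py w9
```

```text
14.925 [0.52846674 0.07945418 0.09423097] [ 0.92845118  0.52675653 -1.78275853] yaw 77.97098621218737
head 77.93949890136719 butt w 0.5549 gap 0.0142 butt lat [0.2203 0.2494] mid 0.0007181154313514737 jut 0.0219
```

Call:
arm_command:
  plan: "0 0.007 0 0; 0 0.009 0 0"

```text
clock: 15.18
tcp_pos: [0.5426, 0.0759, 0.0937]
orientation: [-2.44, -1.976, 0.006]
contact_force: [-19.8, 5.9, 5.5]
grip_width: 0.0201
gripper_force: 111.2
```

Call:
arm_command:
  plan: "0 -0.009 0 0; 0 -0.007 0 0; 0 0 0 0"

```text
clock: 15.55
tcp_pos: [0.5281, 0.0795, 0.0941]
orientation: [2.442, 1.977, 0.0]
contact_force: [-0.0, -0.3, -3.0]
grip_width: 0.0198
gripper_force: 109.9
```

```bash
python3 chk.py w10
```

```text
15.6 [0.52850973 0.07944615 0.09422263] [ 0.03664019 -0.05263458 -3.08100799] yaw 77.97043395991575
head 77.99525451660156 butt w 0.5548 gap 0.0143 butt lat [0.2203 0.2494] mid 0.0007965014598970421 jut 0.022
```

The butt stays at 0.5549 m across three taps at 20–32 N, so the wedge is seated. Carrying the mallet back to the mat.

Call:
arm_command:
  plan: "0 -0.012 0 0; 0 -0.018 0 0; 0 0 -0.03 0; 0 0 -0.05 0; 0 0 -0.04 0; 0 0 -0.012 0; 0 0 0 6; 0 0 0 10.5; 0 0 0 10.5; 0 0 0 10.5; 0 0 0 10.5; 0 0 0 10.5; 0 0 0 10.5; 0 0 0 10.5; 0 0 0 10.5; 0 0 0 10.5; 0 0 0 0"

```text
clock: 17.73
tcp_pos: [0.498, 0.0856, 0.2246]
orientation: [3.08, -0.611, -0.003]
contact_force: [0.9, -0.1, -2.1]
grip_width: 0.0202
gripper_force: 109.9
```

Call:
arm_command:
  plan: "0.012 0.0257 0 0; 0.0217 0.0464 0 0; 0.0217 0.0464 0 0; 0.0217 0.0464 0 0; 0.0217 0.0464 0 0; 0.0217 0.0464 0 0; 0.0217 0.0464 0 0; 0.0217 0.0464 0 0; 0.0217 0.0464 0 0; 0.0121 0.0258 0 0; 0 0 0 0; 0 0 0 0"

```text
clock: 19.23
tcp_pos: [0.5195, -0.3792, 0.225]
orientation: [-3.081, 0.609, 0.002]
contact_force: [0.2, 0.9, -2.2]
grip_width: 0.0201
gripper_force: 109.9
```

```bash
python3 - <<'E'
from h import *
print(r.get_obs()['clock']); go(.5195,-.3804,.032,-22.5)
grab('scene','s1'); P,p=cloud('scene','s1')
E
```

```text
19.225
shift in tool axes [0.0008 0.0012 0.193 ] toolx yaw -22.37 turn 0.13257037355293733
```

View pics/s1.png

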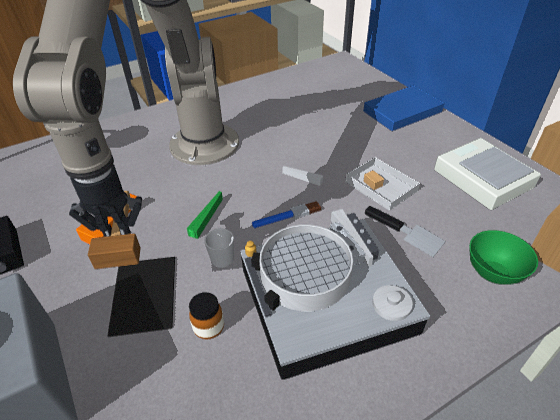

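The scene view shows the wedge driven in at (350,230), the sieve against its stops at (305,265), and the mallet head at (115,250) above the empty mat (143,295). Nothing else has moved. Lowering it now.

Call:
arm_command:
  plan: "0.0008 0.0012 0.02 0; 0 0 0.045 0; 0 0 0.05 0; 0 0 0.04 0; 0 0 0.02 0; 0 0 0.01 0; 0 0 0.006 0; 0 0 0 0; 0 0 0.002 0; 0 0 0.002 0; 0 0 0 0"

```text
clock: 20.65
tcp_pos: [0.5199, -0.3819, 0.0311]
orientation: [3.081, -0.614, 0.0]
contact_force: [-0.4, -0.0, -2.6]
grip_width: 0.0201
gripper_force: 109.9
```

Call:
arm_command:
  plan: "0 0 0.0015 0; 0 0 0.0015 0; 0 0 0 0; 0 0 0 0"

```text
clock: 21.15
tcp_pos: [0.5198, -0.3819, 0.028]
orientation: [3.081, -0.614, 0.0]
contact_force: [0.7, -0.2, -3.5]
grip_width: 0.0204
gripper_force: 109.9
```

Call:
arm_command:
  plan: "0 0 0.001 0; 0 0 0 0; 0 0 0 0"

```text
clock: 21.52
tcp_pos: [0.52, -0.382, 0.0271]
orientation: [3.081, -0.614, 0.001]
contact_force: [-0.6, -0.5, -1.0]
grip_width: 0.0196
gripper_force: 110.5
```

Contact is starting to show, so I'll release with a partial opening and lift away.

Call:
arm_command:
  plan: "0 0 0.0005 0; 0 0 0 0; 0 0 0 0; 0 0 0 0; 0 0 0 0; 0 0 0 0"
  hand: -0.2

```text
clock: 22.28
tcp_pos: [0.5198, -0.3819, 0.0265]
orientation: [3.081, -0.614, 0.0]
contact_force: [0.0, 0.5, 0.0]
grip_width: 0.0513
gripper_force: 0.0
```

Call:
arm_command:
  plan: "0 0 -0.01 0; 0 0 -0.02 0; 0 0 -0.04 0; 0 0 -0.05 0; 0 0 -0.05 0; 0 0 -0.02 0; 0 0 0 0; 0 0 0 0"

```text
clock: 23.28
tcp_pos: [0.5193, -0.3815, 0.216]
orientation: [-3.081, 0.614, 0.002]
contact_force: [-0.2, 0.4, -0.1]
grip_width: 0.0512
gripper_force: 0.0
```

```bash
python3 - <<'E'
from h import *
p,d=grab('wrist','w11'); o=r.get_obs(); print(o['clock'],o['tcp_pos'],o['contact_force'],o['grip_width'])
cv2.imwrite('pics/w11b.png',cv2.resize(p[:,:,::-1],(560,420)))
P,p=cloud('wrist','w11'); v,u=np.mgrid[0:420,0:560]; hsv=cv2.cvtColor(p,cv2.COLOR_RGB2HSV)
k=(hsv[...,1]>90)&(abs(P[...,2]-.049)<.006)&(u>200)&(u<360)&(v<200); H=P[k]; print(H[:,2].min(),H[:,2].max(),cv2.minAreaRect((H[:,:2]*1000).astype(np.float32)))
E
```

```text
23.325 [ 0.51915204 -0.38132498  0.21538855] [-0.03690906  0.29037766  0.07604238] 0.05061488432384639
0.04489166670759809 0.05189735978638088 ((559.2764892578125, -396.992431640625), (84.19441986083984, 43.53702163696289), 67.37171173095703)
```

View pics/w11b.png

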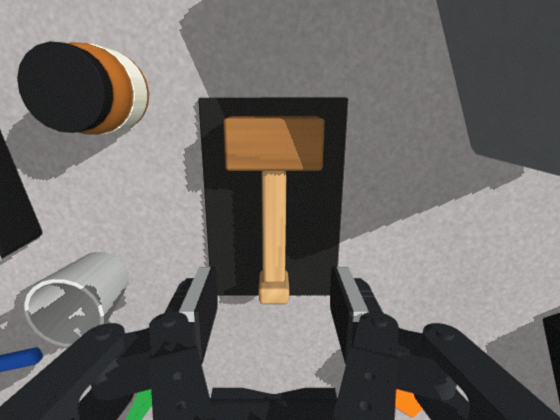

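The mallet lies flat and aligned on the mat: head at (274,143), handle end (273,290), computed to be 15 mm inside the mat's edge. The gripper is clear.

```bash
python3 -c "
from h import *
print(ticket.hand_in())"
```

```text
the job is handed in; nothing more can be done
None
```

The wedge is tapped home until it goes no further (the last three taps, read at 20–32 N, moved it 0.3 mm or less), the sieve looks clamped against its stops, the mallet lies flat on its mat, and the job was handed in at about 23 s.

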